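# Slide a blank home under a drill jig's bridge

## Task

Load the drill jig: with the fingertips, push the loose aluminium blank flat along the jig's bed and under the low blue bridge until it sits fully home, touching both the steel fence along its side and the red end stop. Only push it: never lift it off the bed or tip it. Leave everything else on the bench where it stands.

Things in the scene. Friction and masses are not known exactly. Their poses are not given: they have to be found in the camera images.
- jig: Drill jig fixed to the bench: dark steel bed 325 x 175 x 15 mm, its top 15 above the bench. Origin on the bench under the bed. Its +x is the way the blank slides (about world +y), its +y points roughly to the robot, z up. In this frame the bed spans x -210 to 110, y -70 to 105; the blank fully home has its centre at x = 25, y = 0, z = 19 mm.
- jig_fence (a point): Bright steel fence along the jig's -y side, parallel to its x, 290 mm long, 11 high above the bed. Point: middle of the foot of its inner face (jig frame x = -55, y = -46). The face runs from x = -200 to 90. Axes as the jig's.
- jig_stop (a point): Red end stop across the jig, face square to its x, 92 mm wide, 14 high above the bed. Point: middle of the foot of its face (jig frame x = 90, y = 0). Axes as the jig's.
- jig_bridge (a point): Low blue bridge over the bed, 36 mm along x (jig x 20 to 56), opening 102 wide (y -46 to 56) and 11 high. Point: middle of its underside (jig x = 38, y = 5). Its top is 23 above the bed; three brass bushes on it reach 30 above the bed. Axes as the jig's.
- blank_center (a point): Centre, half-way up, of the loose aluminium blank: flat plate 130 (its x) x 92 (its y) x 8 mm thick, black dots and a blue centre line on top, about 0.26 kg; slides easily on the oiled jig. Starts flat on the bed before the bridge, off the fence, askew by up to 0.25 rad, its x roughly along the jig's x; both ends alike. When home, 60 mm of its length stand out before the bridge.
- bush: Bystander, leave alone: small brass ring standing on the jig bed beside the bridge, 20 across, 18 high. Origin at the underside, centre.
- torch: Bystander, leave alone: green torch standing upright on its head beyond the end stop, 38 across, 105 high. Origin at the underside, centre.
- file: Bystander, leave alone: flat file lying on the bench on the robot's side of the jig, about 230 long, 24 wide and high, wooden handle. Origin at the underside (middle of the length).
- bar: Bystander, leave alone: plain steel bar lying on the bench before the open end of the jig, 100 x 30 x 20. Origin at the underside (middle of the length).
- oil: Bystander, leave alone: amber oil bottle with a red cap behind the jig, 42 across, 120 high. Origin at the underside, centre.
- caliper: Bystander, leave alone: steel caliper lying on the bench behind the fence, 200 long, about 55 wide, 12 high. Origin at the underside (middle of the length).
- bitcup: Bystander, leave alone: green cup of drill bits behind the open end of the jig, 60 across, about 100 high. Origin at the underside, centre.
Mind the look-alikes: they are no part of the job. Of the things shaped like the part that bears blank_center, the aluminium one is meant.

How it is judged (in metres and radians):
At the end, for the whole second after the job is handed in: The blank lies flat on the bed under the bridge, within 3 mm of the end stop and 3 mm of the fence, square to them within 2 degrees (x of blank_center in the frame of jig between 0.022 and 0.028 m and y of blank_center in the frame of jig between -0.003 and 0.003 m and z of blank_center in the frame of jig between 0.017 and 0.021 m and angle between the x axis of blank_center and the x axis of jig, either way round below 0.035 rad and angle between blank_center's own z axis and vertical below 0.03 rad); the robot touches nothing.
It fails at once if the blank is lifted more than 4 mm off the bed (z of blank_center in the frame of jig above 0.023 m).
It fails at once if the blank is tipped by more than 5 degrees (angle between blank_center's own z axis and vertical above 0.087 rad).
It fails at once if a bystander is moved by more than 15 mm or knocked over (distance of any of bush, torch, file, bar, oil, caliper, bitcup from where it was at the start of the episode above 0.015 m or angle between any of bush, torch, file, bar, oil, caliper, bitcup's own z axis and vertical above 0.35 rad).
It also fails if it takes over 64 s, if anything falls off the work surface, if the arm or the gripper's body presses on something with over 40 N, if the wrist force passes 120 N, or if a joint passes its speed limit or range.

## Robot

A 6-joint arm with a two-finger parallel gripper is mounted at the origin on the work surface. World frame = base frame: x ahead of the robot, y to its left, z up, the work surface at z = 0. Lengths are in mm, angles in rad, forces in N, time in s.
With the tool pointing down it reaches from about 275 to 750 mm from the base axis. Payload 10.2 kg.
Tool frame: the origin (TCP) lies on the centre line of the jaws, within the pads' length; the fingertips stand 8 mm ahead of it and the grasp point (between the pads) lies 11 mm behind it (robot.tips_ahead is the z of the fingertips in the tool frame, in mm); z points along the fingers, y is the direction in which the jaws open and shut (so a half turn about z gives the same grasp; the last joint's range is limited). The gripper opens to 88 mm and grips with 3 to 60 N. Pads are 18 mm wide; open, the fingers measure 123 mm over their backs; the gripper's body (75 mm by 187 mm) begins 45 mm behind the grasp point.
Start: joints at [0.996, 0.313, 1.498, -0, 1.331, -0.223], TCP at [180.922, 492.847, 246.72] pointing down, gripper open.
Joint ranges: [-2.94, 2.94], [-0.97, 2.17], [0.19, 2.56], [-1.23, 4.37], [0.02, 3.11], [-2.88, 2.88]. Speed limits (rad/s): [2.39, 2.39, 3.01, 3.14, 3.14, 3.14].

## Interface

Orientations are given as [roll, pitch, yaw] about the fixed x, y, z axes, in that order (R = Rz(yaw) Ry(pitch) Rx(roll)).
In Python, from plant import robot, vision gives the robot as it stands.
- The arm moves only by the shell command python3 -m inch 'ROWS' [FORCE]. ROWS is JSON, a list of rows, each an object of numbers: "ax", "ay", "az": the turn, a rotation vector about the tool's x, y, z in degrees; "x", "y", "z": the shift along the tool's x, y, z in cm; "fingers": the opening, from -1 (shut) to 1 (fully open). In form: [{"ax": .., "ay": .., "az": .., "x": .., "y": .., "z": .., "fingers": ..}, ...]. A call has 1 to 10 rows; each row is the pose to reach, as a shift and turn from the pose commanded when the call began, along the tool's axes at that moment; what a row does not reach only later rows make up. A row lasts 1/8 s, in which the tool goes at most 62.5 mm and 10.7 degrees, less where a joint would pass 70% of its speed; a pose out of reach is approached as far as the arm can. A call with a gripper value outside its range is refused whole. The fingers move at their own pace and stop on an object; FORCE is the grip in N (left out, the last holds). Time passes only in rows, so rows that repeat a pose let the fingers close. It gives the time, the measured TCP pose, the force and the opening at its end, in the units of the state.
- robot.read_state(): the state, without advancing time (a new reading comes with each control period).
- vision.grab_frame(name): name is "side" or "top" or "wrist"; returns a dict with "frame" (480x640x3 uint8, red, green, blue), "vfov" (degrees; the focal length in pixels is half the picture's height over the tangent of half this angle, whatever the lens; pixels are square), "cx", "cy" (the principal point, pixels), "rvec" (rotation vector, rad) and "tvec" (3), from world to camera coordinates, as OpenCV has them. Camera axes: x right, y down, z forward; pixel columns grow to the right and rows downward; lengths in mm; the calibration is good to about 2 mm. A picture is of the moment at which its call begins. There is no depth.
- robot.job_done(): hands the job in, once; it reports no verdict.
The state is a dict: "time": time; "q": joint angles; "joint_velocities": joint speeds; "effort": joint torques, N m; "tcp_pos": TCP position; "orientation": TCP orientation; "contact_force": force on the tool from outside, world axes, zero at the start; "torque": the same for the moment, N m; "grip_width": opening from 0.0 (shut) to 1.0 (fully open).
Only numpy, scipy, OpenCV 4.12 (cv2) and the standard library are available. Lean on these libraries where they do the work, as an engineer would, in place of code of your own. Each camera call takes 0.05 s, during which the arm holds its last target.

## Working session

There is one attempt and no reset: what is moved stays moved. The work goes in short steps, Python scripts to look and compute and a shell command to move; the robot and the scene stay as the last step left them, time stands still between calls to the robot, and variables do not carry over. Pictures are saved under pics/ and viewed, and the job is handed in when it is done.

```bash
mkdir -p pics; ls; python3 - <<'E'
from plant import robot, vision
import cv2
print(robot.read_state())
for n in ("side","top","wrist"):
    f=vision.grab_frame(n); print(n,f["vfov"],f["cx"],f["cy"],f["rvec"],f["tvec"],f.keys())
    cv2.imwrite(f"pics/{n}0.png",f["frame"][:,:,::-1])
E
```

```text
pics
{'time': 0.0, 'q': array([ 9.95608868e-01,  3.13433453e-01,  1.49844042e+00,  1.37304993e-05,
        1.33097426e+00, -2.23454865e-01]), 'joint_velocities': array([-0.0002275 , -0.00181805,  0.00024207,  0.00091127, -0.00054047,
       -0.00028015]), 'effort': array([ 5.76375842e-04, -4.02208865e+01, -2.52263725e+01,  6.94097229e-02,
        3.52711009e-02, -3.77946412e-05]), 'tcp_pos': array([180.78110662, 492.64480479, 246.16826918]), 'orientation': array([-3.14037135e+00, -2.91215445e-04,  2.78985661e+00]), 'contact_force': array([-0.60594133,  0.40155344, -1.20149918]), 'torque': array([0.01688229, 0.01085811, 0.02004415]), 'grip_width': 1.0018020939065058}
side 57.67704008597917 316.2208644597494 240.7775276673643 [ 0.20011297 -2.8635283   1.15401622] [524.15752819  79.67099256 998.81262884] dict_keys(['frame', 'vfov', 'cx', 'cy', 'rvec', 'tvec'])
top 54.85435881906708 320.7422891205524 237.63640111137607 [ 2.16714356 -2.10995208  0.21273615] [ -17.7341666   540.25423541 1065.56060225] dict_keys(['frame', 'vfov', 'cx', 'cy', 'rvec', 'tvec'])
wrist 69.35770079872984 322.9890413034017 234.628393694446 [-2.37411156 -1.65741007 -0.2383437 ] [-523.03598927  -40.34010871  389.6612047 ] dict_keys(['frame', 'vfov', 'cx', 'cy', 'rvec', 'tvec'])
```

View pics/top0.png

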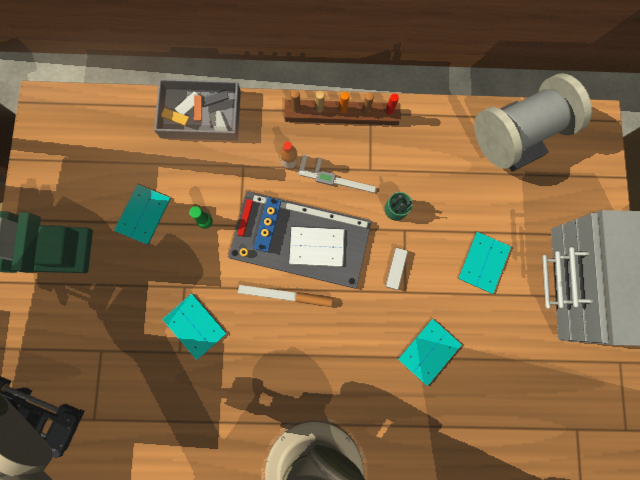

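View pics/side0.png

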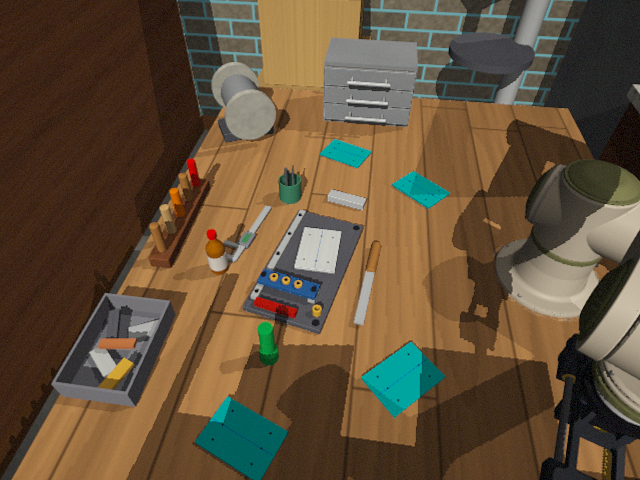

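View pics/wrist0.png

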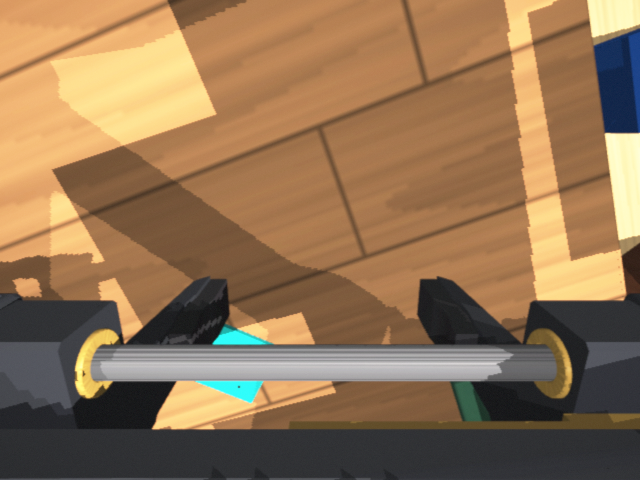

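The top view shows the jig around (300,240): red stop at (246,217), blue bridge at (267,225) and the white blank at (317,246). The fence is on the upper side, the bush at (243,252), the file at (287,296) and the bar at (397,268). Next I'll zoom in.

```bash
python3 - <<'E'
import cv2
a=cv2.imread("pics/top0.png")[180:300,220:380]; cv2.imwrite("pics/topz.png",cv2.resize(a,None,fx=5,fy=5,interpolation=cv2.INTER_CUBIC))
a=cv2.imread("pics/side0.png")[200:335,235:395]; cv2.imwrite("pics/sidez.png",cv2.resize(a,None,fx=4.4,fy=4.4,interpolation=cv2.INTER_CUBIC))
E
```

```text
(no output)
```

View pics/topz.png

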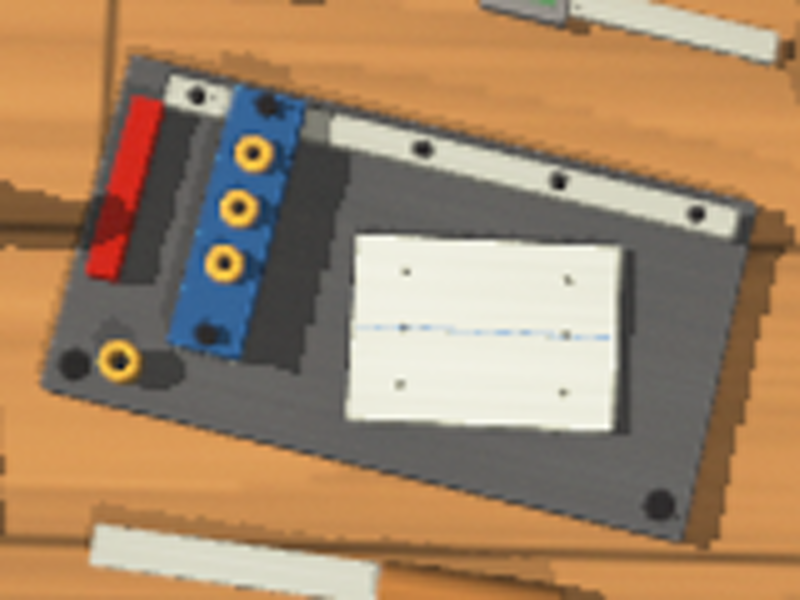

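View pics/sidez.png

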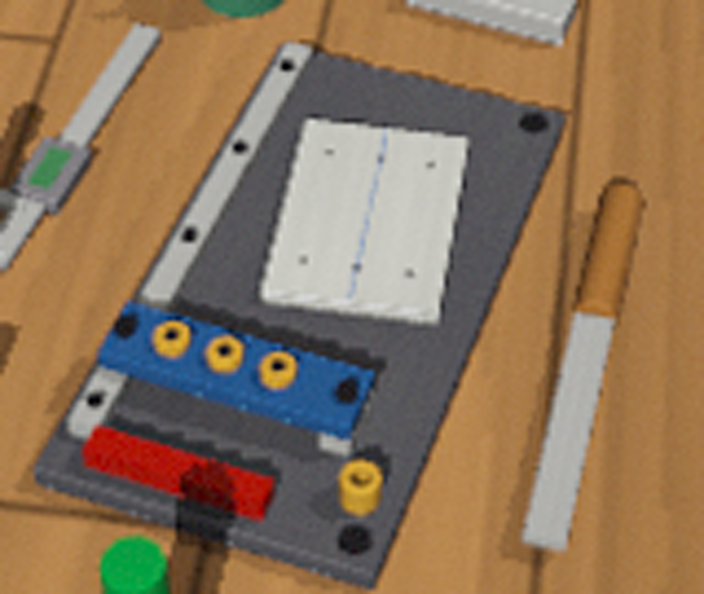

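```bash
cat > h.py <<'E'
import numpy as np, cv2
from plant import robot, vision
def cam(n):
    f=vision.grab_frame(n)
    return f
def ray(f,px,z):
    R,_=cv2.Rodrigues(np.array(f["rvec"],float)); t=np.array(f["tvec"],float)
    F=240/np.tan(np.radians(f["vfov"])/2)
    px=np.atleast_2d(np.array(px,float))
    d=np.c_[(px[:,0]-f["cx"])/F,(px[:,1]-f["cy"])/F,np.ones(len(px))]@R
    o=-R.T@t
    s=(z-o[2])/d[:,2]
    return o+s[:,None]*d
def blank(f,roi):
    im=f["frame"].astype(int); m=((im.min(2)>150)&((im.max(2)-im.min(2))<50)).astype(np.uint8)
    k=np.zeros_like(m); x0,y0,x1,y1=roi; k[y0:y1,x0:x1]=m[y0:y1,x0:x1]
    k=cv2.morphologyEx(k,cv2.MORPH_CLOSE,np.ones((5,5)))
    cs,_=cv2.findContours(k,cv2.RETR_EXTERNAL,cv2.CHAIN_APPROX_NONE)
    c=max(cs,key=cv2.contourArea)
    return c[:,0,:]
E
python3 - <<'E'
from h import *
f=cam("top")
z=lambda p:np.array(p)/5+[220,180]-0.4
bed=z([(133,57),(755,205),(685,545),(42,388)])
B=ray(f,bed,15); print("bed top",B.round(1))
for i in range(4): 
    e=B[(i+1)%4]-B[i]; print(np.hypot(*e[:2]), np.degrees(np.arctan2(e[1],e[0])))
c=blank(f,(280,215,350,275))
P=ray(f,c,23)[:,:2].astype(np.float32); r=cv2.minAreaRect(P); print("blank top",r); print(cv2.boxPoints(r))
Bc=ray(f,z([(356,234),(622,246),(613,431),(346,418)]),23);print(Bc.round(1), Bc.mean(0))
fs=cam("side")
zs=lambda p:np.array(p)/4.4+[235,200]-0.4
print("side bed",ray(fs,zs([(300,45),(567,117),(377,585),(38,480)]),15).round(1))
print("side blank",ray(fs,zs([(305,120),(468,140),(438,312),(263,296)]),23).round(1))
E
```

```text
bed top [[ 660.2  186.5   15. ]
 [ 593.3 -127.7   15. ]
 [ 422.8  -94.4   15. ]
 [ 491.2  222.1   15. ]]
321.1845842801942 -102.00439875208288
173.7180221870965 168.96673555559687
323.7599887526936 77.81075085583588
172.64893897440697 -11.881419693689688
blank top ((524.0223999023438, 6.679450988769531), (129.49974060058594, 91.31175231933594), 88.76721954345703)
[[476.984    -57.073174]
 [568.27466  -59.037697]
 [571.0608    70.432076]
 [479.77014   72.3966  ]]
[[571.   70.9  23. ]
 [568.9 -60.8  23. ]
 [476.8 -57.8  23. ]
 [479.6  72.4  23. ]] [524.0582563    6.17717754  23.        ]
side bed [[ 581.9 -126.3   15. ]
 [ 422.4  -87.8   15. ]
 [ 489.   230.8   15. ]
 [ 656.5  196.2   15. ]]
side blank [[567.7 -56.3  23. ]
 [475.8 -53.4  23. ]
 [478.7  72.4  23. ]
 [568.7  74.4  23. ]]
```

```bash
cat >> h.py <<'E'
YAW=np.radians(78.0); O=np.array([569.4,91.9])
def setO(o,yawdeg):
    global O,YAW
    O=np.array(o);YAW=np.radians(yawdeg)
def tojig(p):
    p=np.atleast_2d(p)[:,:2]-O; c,s=np.cos(YAW),np.sin(YAW)
    return np.c_[p[:,0]*c+p[:,1]*s,-p[:,0]*s+p[:,1]*c]
def tow(j):
    j=np.atleast_2d(j); c,s=np.cos(YAW),np.sin(YAW)
    return O+np.c_[j[:,0]*c-j[:,1]*s,j[:,0]*s+j[:,1]*c]
E
python3 - <<'E'
from h import *
f=cam("top")
z=lambda p:np.array(p)/5+[220,180]-0.4
print("bed",tojig(ray(f,z([(133,57),(755,205),(685,545),(42,388)]),15)).round(1))
# fence inner top edge z=26 , stop face top edge z=29, bridge top z=38
print("fence top inner edge", tojig(ray(f,z([(329,145),(735,236)]),26)).round(1))
print("stop top face edge", tojig(ray(f,z([(163,103),(117,279)]),29)).round(1))
print("bridge top corners", tojig(ray(f,z([(305,100),(243,357),(167,343),(232,88)]),38)).round(1))
print("bushes",tojig(ray(f,z([(254,153),(238,208),(223,263)]),45)).round(1))
print("bitcup top",tojig(ray(f,[(398,203)],80)),"oil",tojig(ray(f,[(288,148)],120)),"bar",tojig(ray(f,[(393,248),(409,251),(402,289),(387,287)],20)).round(0).tolist(),"bush",tojig(ray(f,z([(118,361)]),33)))
print("torch",tojig(ray(f,[(196,212)],105)),"file",tojig(ray(f,[(238,290),(334,302)],24)))
print("dots",tojig(ray(f,z([(404,328),(566,335)]),23)))
d=ray(f,z([(404,328),(566,335)]),23); print(np.degrees(np.arctan2(*(d[0]-d[1])[[1,0]])))
E
```

```text
bed [[ 111.4  -69.1]
 [-209.8  -69.1]
 [-212.7  104.6]
 [ 111.   103.6]]
fence top inner edge [[   3.4  -45.9]
 [-202.6  -48.7]]
stop top face edge [[ 88.1 -46.5]
 [ 87.   44.5]]
bridge top corners [[ 19.1 -62.5]
 [ 16.6  68.4]
 [ 53.9  70.4]
 [ 55.5 -59.9]]
bushes [[ 35.8 -29.1]
 [ 36.4  -0.8]
 [ 36.6  27.2]]
bitcup top [[-258.91759129 -110.64125461]] oil [[  22.74114721 -166.68265893]] bar [[-278.0, -13.0], [-318.0, -15.0], [-320.0, 80.0], [-283.0, 84.0]] bush [[75.32681517 83.86844093]]
torch [[191.38552634  28.1040273 ]] file [[  64.85582106  175.33251932]
 [-166.06345038  149.42266126]]
dots [[ -54.52127175   34.08697182]
 [-132.621377     18.72893786]]
89.1250071816079
```

```bash
cat >> h.py <<'E'
setO([569.1,90.4],78.4)
from scipy.spatial.transform import Rotation as Rn
def go(j,z,yawdeg=78.4):
    "print shift (cm) in tool axes, turn az (deg) to have TCP at jig xy, world z"
    s=robot.read_state(); R=Rn.from_euler("xyz",s["orientation"])
    t=np.r_[tow(j)[0],z]; d=R.inv().apply(t-s["tcp_pos"])/10
    T=Rn.from_euler("xyz",[np.pi,0,np.radians(yawdeg)])
    print("target",t.round(1),"xyz cm",d.round(2),"turn deg",np.degrees((R.inv()*T).as_rotvec()).round(2))
def st():
    s=robot.read_state(); print("t",round(s["time"],2),"jig",tojig(s["tcp_pos"])[0].round(1),"z",s["tcp_pos"][2].round(1),"rpy",np.degrees(s["orientation"]).round(2),"F",s["contact_force"].round(1),"w",round(s["grip_width"],3),"q",s["q"].round(2))
E
python3 -c "
from h import *
st();go([-183,28],246)"
```

```text
t 0.3 jig [316.1 461.2] z 246.5 rpy [-1.7998e+02 -1.0000e-02  1.5984e+02] F [0.1 0.  0.1] w 0.997 q [ 1.    0.31  1.5   0.    1.33 -0.22]
target [504.9 -83.2 246. ] xyz cm [-50.26 -42.91   0.07] turn deg [-2.000e-02  1.000e-02  8.144e+01]
```

```bash
python3 -m inch '[{"x":-50.3,"y":-42.9,"az":81.4,"fingers":0.14},{"x":-50.3,"y":-42.9,"az":81.4,"fingers":0.14},{"x":-50.3,"y":-42.9,"az":81.4,"fingers":0.14},{"x":-50.3,"y":-42.9,"az":81.4,"fingers":0.14},{"x":-50.3,"y":-42.9,"az":81.4,"fingers":0.14},{"x":-50.3,"y":-42.9,"az":81.4,"fingers":0.14},{"x":-50.3,"y":-42.9,"az":81.4,"fingers":0.14},{"x":-50.3,"y":-42.9,"az":81.4,"fingers":0.14},{"x":-50.3,"y":-42.9,"az":81.4,"fingers":0.14},{"x":-50.3,"y":-42.9,"az":81.4,"fingers":0.14}]' 20; python3 -c "
from h import *
st();go([-183,28],100)"
```

```text
t 0.3 jig [316.1 461.2] z 246.5 rpy [-1.7998e+02 -1.0000e-02  1.5984e+02] F [0.1 0.  0.1] w 0.997 q [ 1.    0.31  1.5   0.    1.33 -0.22]
target [504.9 -83.2 100. ] xyz cm [-50.26 -42.9   14.67] turn deg [-2.000e-02  1.000e-02  8.144e+01]validation failed for argument at $[0]...
```

```bash
python3 -m inch '[{"ax":0,"ay":0,"az":10.5,"x":-5,"y":-4.3,"z":0,"fingers":0.14}]' 20; python3 -c "
from h import *
st();go([-183,28],246)"
```

```text
time: 0.42
tcp_pos: [210.8, 438.9, 246.2]
orientation: [-3.142, -0.0, 2.607]
contact_force: [0.6, 0.0, -0.1]
grip_width: 0.909
t 0.42 jig [269.4 421.1] z 246.2 rpy [-1.8000e+02 -1.0000e-02  1.4936e+02] F [ 0.6  0.  -0.1] w 0.909 q [ 0.88  0.23  1.61  0.    1.3  -0.15]
target [504.9 -83.2 246. ] xyz cm [-5.192e+01 -2.993e+01  1.000e-02] turn deg [-1.000e-02 -1.000e-02  7.096e+01]
```

```bash
python3 -m inch '[{"ax":0,"ay":0,"az":71,"x":-51.9,"y":-29.9,"z":0,"fingers":0.14},{"ax":0,"ay":0,"az":71,"x":-51.9,"y":-29.9,"z":0,"fingers":0.14},{"ax":0,"ay":0,"az":71,"x":-51.9,"y":-29.9,"z":0,"fingers":0.14},{"ax":0,"ay":0,"az":71,"x":-51.9,"y":-29.9,"z":0,"fingers":0.14},{"ax":0,"ay":0,"az":71,"x":-51.9,"y":-29.9,"z":0,"fingers":0.14},{"ax":0,"ay":0,"az":71,"x":-51.9,"y":-29.9,"z":0,"fingers":0.14},{"ax":0,"ay":0,"az":71,"x":-51.9,"y":-29.9,"z":0,"fingers":0.14},{"ax":0,"ay":0,"az":71,"x":-51.9,"y":-29.9,"z":0,"fingers":0.14},{"ax":0,"ay":0,"az":71,"x":-51.9,"y":-29.9,"z":0,"fingers":0.14},{"ax":0,"ay":0,"az":71,"x":-51.9,"y":-29.9,"z":0,"fingers":0.14}]' 20; python3 -c "
from h import *
st();go([-183,28],80)"
```

```text
time: 1.68
tcp_pos: [506.1, -86.2, 246.4]
orientation: [-3.141, 0.0, 1.365]
contact_force: [-1.0, 0.5, -0.2]
grip_width: 0.564
t 1.68 jig [-185.7   26.2] z 246.4 rpy [-1.7999e+02  1.0000e-02  7.8220e+01] F [-1.   0.5 -0.2] w 0.564 q [-0.4   0.29  1.53 -0.    1.32 -0.19]
target [504.9 -83.2  80. ] xyz cm [ 0.27 -0.18 16.64] turn deg [-0.01  0.01 -0.18]
```

```bash
python3 -m inch '[{"ax":0,"ay":0,"az":-0.2,"x":0.2,"y":-0.2,"z":16.6,"fingers":0.14},{"ax":0,"ay":0,"az":-0.2,"x":0.2,"y":-0.2,"z":16.6,"fingers":0.14},{"ax":0,"ay":0,"az":-0.2,"x":0.2,"y":-0.2,"z":16.6,"fingers":0.14},{"ax":0,"ay":0,"az":-0.2,"x":0.2,"y":-0.2,"z":16.6,"fingers":0.14},{"ax":0,"ay":0,"az":-0.2,"x":0.2,"y":-0.2,"z":16.6,"fingers":0.14}]'; python3 -c "
from h import *
st();go([-183,28],28)
for n in ('wrist','side'):
  f=cam(n); cv2.imwrite(f'pics/{n}1.png',f['frame'][:,:,::-1])"
```

```text
time: 2.3
tcp_pos: [504.8, -81.6, 82.5]
orientation: [3.139, 0.0, 1.371]
contact_force: [0.4, 0.6, 0.6]
grip_width: 0.569
t 2.3 jig [-181.4   28.4] z 82.5 rpy [1.7985e+02 3.0000e-02 7.8550e+01] F [0.4 0.6 0.6] w 0.569 q [-0.39  0.48  1.73  0.    0.93 -0.19]
target [504.9 -83.2  28. ] xyz cm [-0.16  0.03  5.45] turn deg [0.15 0.03 0.15]
```

View pics/wrist1.png

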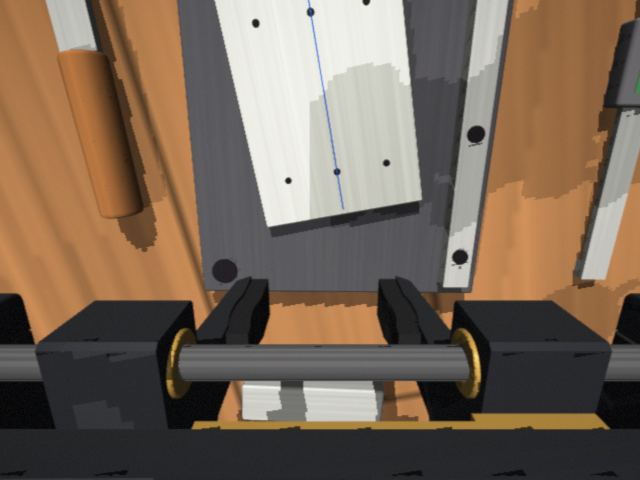

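View pics/side1.png

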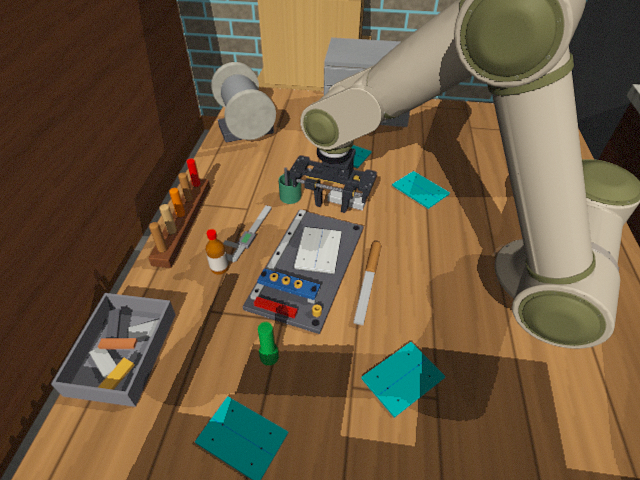

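The wrist view shows the fingers behind the blank's rear edge (corners at (268,230) and (420,205)), clear of the fence and the bar. I'll descend now.

```bash
python3 -m inch '[{"ax":0,"ay":0,"az":0,"x":-0.2,"y":0,"z":4,"fingers":0.14},{"ax":0,"ay":0,"az":0,"x":-0.2,"y":0,"z":5.2,"fingers":0.14},{"ax":0,"ay":0,"az":0,"x":-0.2,"y":0,"z":5.5,"fingers":0.14},{"ax":0,"ay":0,"az":0,"x":-0.2,"y":0,"z":5.5,"fingers":0.14}]'; python3 -c "
from h import *
st();go([-150,28],26.5)"
```

```text
time: 2.9
tcp_pos: [504.0, -83.3, 26.7]
orientation: [3.14, 0.0, 1.371]
contact_force: [-0.3, 0.0, -0.4]
grip_width: 0.569
t 2.9 jig [-183.3   28.8] z 26.7 rpy [1.7991e+02 2.0000e-02 7.8550e+01] F [-0.3  0.  -0.4] w 0.569 q [-0.39  0.57  1.76 -0.    0.8  -0.19]
target [511.5 -50.9  26.5] xyz cm [3.33 0.09 0.02] turn deg [0.09 0.02 0.15]
```

```bash
python3 -m inch '[{"ax":0,"ay":0,"az":0,"x":0.4,"y":0,"z":0,"fingers":0.14},{"ax":0,"ay":0,"az":0,"x":0.8,"y":0,"z":0,"fingers":0.14},{"ax":0,"ay":0,"az":0,"x":1.2,"y":0,"z":0,"fingers":0.14},{"ax":0,"ay":0,"az":0,"x":1.5,"y":0,"z":0,"fingers":0.14},{"ax":0,"ay":0,"az":0,"x":1.8,"y":0,"z":0,"fingers":0.14},{"ax":0,"ay":0,"az":0,"x":2.1,"y":0,"z":0,"fingers":0.14},{"ax":0,"ay":0,"az":0,"x":2.4,"y":0,"z":0,"fingers":0.14},{"ax":0,"ay":0,"az":0,"x":2.7,"y":0,"z":0,"fingers":0.14},{"ax":0,"ay":0,"az":0,"x":3.0,"y":0,"z":0,"fingers":0.14},{"ax":0,"ay":0,"az":0,"x":3.0,"y":0,"z":0,"fingers":0.14}]'; cat >> h.py <<'E'
def look(n,k):
    f=cam(n); cv2.imwrite(f'pics/{n}{k}.png',f['frame'][:,:,::-1]); return f
E
python3 -c "
from h import *
st();look('wrist',2);f=look('top',2)
cv2.imwrite('pics/topz2.png',cv2.resize(f['frame'][180:300,220:380,::-1],None,fx=5,fy=5,interpolation=cv2.INTER_CUBIC))"
```

```text
time: 4.15
tcp_pos: [509.4, -53.5, 25.7]
orientation: [3.142, -0.0, 1.371]
contact_force: [0.1, 0.8, -0.1]
grip_width: 0.57
t 4.15 jig [-153.    29.5] z 25.7 rpy [ 1.800e+02 -1.000e-02  7.855e+01] F [ 0.1  0.8 -0.1] w 0.57 q [-0.33  0.58  1.76  0.    0.8  -0.13]
```

View pics/wrist2.png

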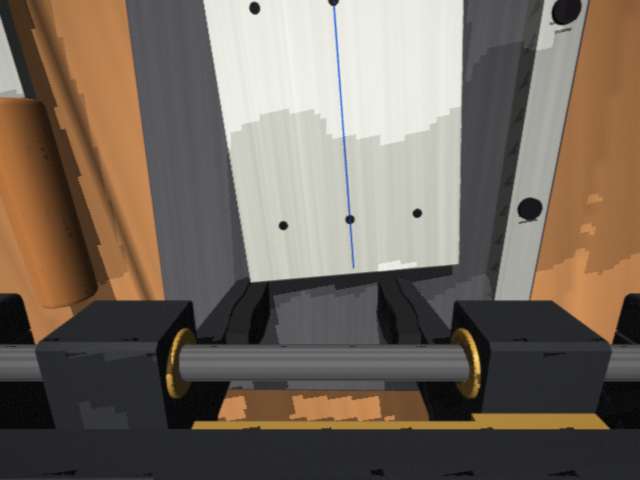

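View pics/topz2.png

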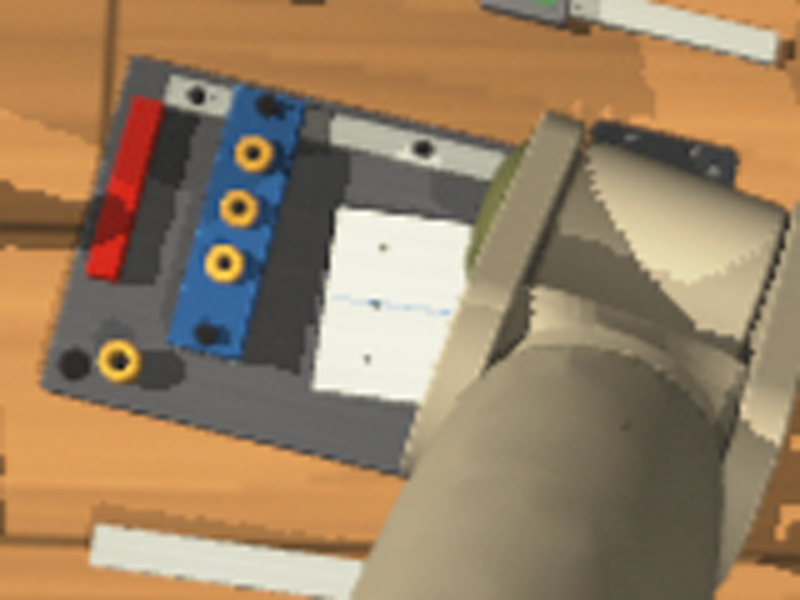

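The blank is turning as planned: its rear edge is at (250,282)–(459,264) in the wrist view, about 5° still to go. I'll push a little further.

```bash
python3 -m inch '[{"ax":0,"ay":0,"az":0,"x":0.3,"y":0,"z":0,"fingers":0.14},{"ax":0,"ay":0,"az":0,"x":0.6,"y":0,"z":0,"fingers":0.14},{"ax":0,"ay":0,"az":0,"x":0.9,"y":0,"z":0,"fingers":0.14},{"ax":0,"ay":0,"az":0,"x":1.1,"y":0,"z":0,"fingers":0.14},{"ax":0,"ay":0,"az":0,"x":1.1,"y":0,"z":0,"fingers":0.14}]'
python3 -c "
from h import *
st();look('wrist',3)"
```

```text
time: 4.88
tcp_pos: [511.6, -42.8, 25.7]
orientation: [3.141, -0.0, 1.371]
contact_force: [0.2, 0.3, -0.8]
grip_width: 0.569
t 4.88 jig [-142.1   29.5] z 25.7 rpy [179.99  -0.    78.55] F [ 0.2  0.3 -0.8] w 0.569 q [-0.31  0.58  1.76  0.    0.81 -0.11]
```

View pics/wrist3.png

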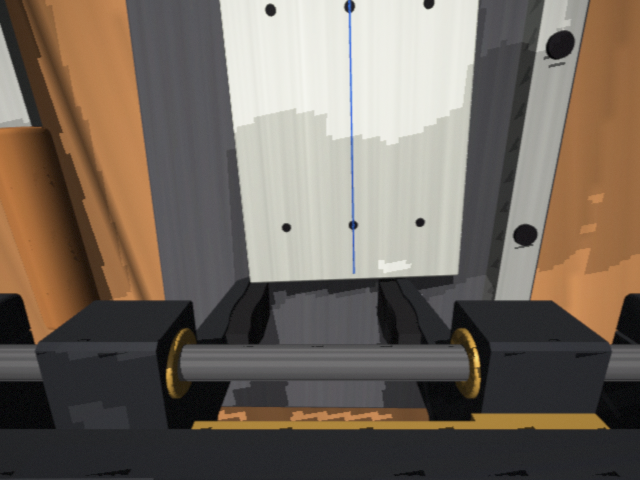

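```bash
python3 -m inch '[{"ax":0,"ay":0,"az":0,"x":-0.8,"y":0,"z":0,"fingers":0.14},{"ax":0,"ay":0,"az":0,"x":-1,"y":0,"z":-3,"fingers":0.14},{"ax":0,"ay":0,"az":0,"x":-1,"y":0,"z":-6,"fingers":0.14},{"ax":0,"ay":0,"az":0,"x":-1,"y":0,"z":-6,"fingers":-1}]'
python3 -c "
from h import *
st();f=look('wrist',4)
c=blank(f,(150,0,490,310)); r=cv2.minAreaRect(tojig(ray(f,c,23)).astype(np.float32)); print(r)
f=look('top',4)
"
```

```text
time: 5.42
tcp_pos: [510.5, -53.6, 87.4]
orientation: [3.138, 0.001, 1.37]
contact_force: [0.1, 1.0, -0.4]
grip_width: 0.48
t 5.42 jig [-152.8   28.5] z 87.4 rpy [1.7977e+02 3.0000e-02 7.8520e+01] F [ 0.1  1.  -0.4] w 0.48 q [-0.33  0.47  1.72 -0.    0.94 -0.13]
((-73.75178527832031, 17.391576766967773), (116.8851089477539, 91.72602081298828), 2.3884599208831787)
```

View pics/wrist4.png

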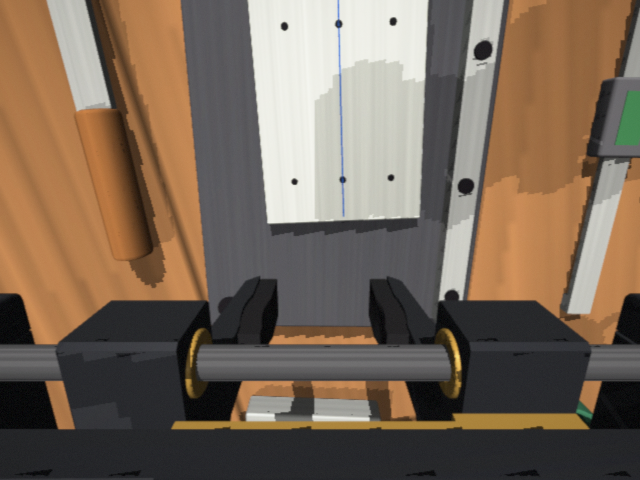

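```bash
python3 -c "
from h import *
go([-64,95],60)"
python3 -m inch '[{"ax":0,"ay":0,"az":0,"x":4.5,"y":-3.3,"z":0,"fingers":-1},{"ax":0,"ay":0,"az":0,"x":8.9,"y":-6.6,"z":0,"fingers":-1},{"ax":0,"ay":0,"az":0,"x":8.9,"y":-6.6,"z":2,"fingers":-1},{"ax":0,"ay":0,"az":0,"x":8.9,"y":-6.6,"z":2,"fingers":-1}]'
python3 -c "
from h import *
st();f=look('wrist',5);go([-64,95],26.5)
"
```

```text
target [463.2  46.8  60. ] xyz cm [ 8.87 -6.5   2.52] turn deg [-0.03 -0.    0.12]
time: 6.02
tcp_pos: [461.4, 47.8, 64.1]
orientation: [-3.138, 0.0, 1.371]
contact_force: [0.1, 0.3, -0.0]
grip_width: 0.003
t 6.03 jig [-63.4  97. ] z 64.1 rpy [-1.7977e+02  1.0000e-02  7.8580e+01] F [ 0.1  0.3 -0. ] w 0.003 q [-0.15  0.43  1.88 -0.    0.84  0.05]
target [463.2  46.8  26.5] xyz cm [-0.04  0.12  3.84] turn deg [-0.13  0.01  0.14]
```

View pics/wrist5.png

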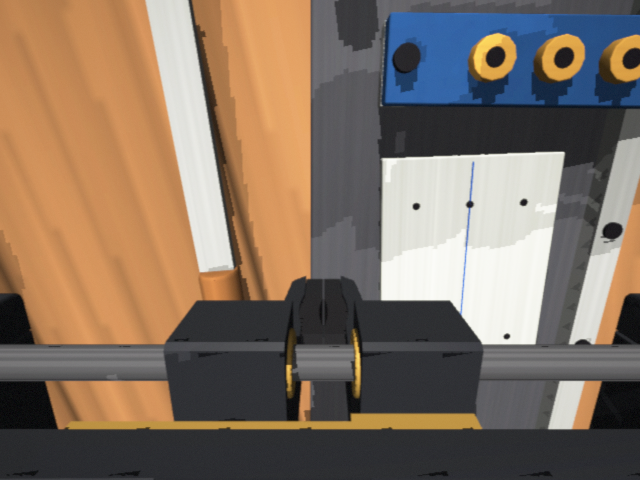

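The closed fingers stand beside the blank's +y edge, with the finger edge at column ~358 and the blank edge at ~382. Clear to descend.

```bash
python3 -m inch '[{"ax":0,"ay":0,"az":0,"x":0,"y":0,"z":2.5,"fingers":-1},{"ax":0,"ay":0,"az":0,"x":0,"y":0,"z":3.6,"fingers":-1},{"ax":0,"ay":0,"az":0,"x":0,"y":0,"z":3.8,"fingers":-1},{"ax":0,"ay":0,"az":0,"x":0,"y":0,"z":3.8,"fingers":-1}]'
python3 -c "
from h import *
st();go([-64,66],26)
"
```

```text
time: 6.58
tcp_pos: [462.9, 47.3, 28.1]
orientation: [3.141, -0.0, 1.371]
contact_force: [0.4, -0.2, 0.3]
grip_width: 0.005
t 6.58 jig [-63.5  95.4] z 28.1 rpy [179.97  -0.    78.53] F [ 0.4 -0.2  0.3] w 0.005 q [-0.15  0.5   1.9  -0.    0.74  0.05]
target [491.6  41.   26. ] xyz cm [-0.05  2.94  0.22] turn deg [ 0.03 -0.    0.13]
```

```bash
python3 -m inch '[{"ax":0,"ay":0,"az":0,"x":0,"y":0.3,"z":0.15,"fingers":-1},{"ax":0,"ay":0,"az":0,"x":0,"y":0.6,"z":0.15,"fingers":-1},{"ax":0,"ay":0,"az":0,"x":0,"y":0.9,"z":0.15,"fingers":-1},{"ax":0,"ay":0,"az":0,"x":0,"y":1.2,"z":0.15,"fingers":-1},{"ax":0,"ay":0,"az":0,"x":0,"y":1.5,"z":0.15,"fingers":-1},{"ax":0,"ay":0,"az":0,"x":0,"y":1.8,"z":0.15,"fingers":-1},{"ax":0,"ay":0,"az":0,"x":0,"y":2.1,"z":0.15,"fingers":-1},{"ax":0,"ay":0,"az":0,"x":0,"y":2.4,"z":0.15,"fingers":-1},{"ax":0,"ay":0,"az":0,"x":0,"y":2.6,"z":0.15,"fingers":-1},{"ax":0,"ay":0,"az":0,"x":0,"y":2.6,"z":0.15,"fingers":-1}]'
python3 -c "
from h import *
st();f=look('wrist',6);go([-64,63],26)
"
```

```text
time: 7.82
tcp_pos: [488.2, 42.3, 26.2]
orientation: [3.141, -0.0, 1.371]
contact_force: [-0.4, 0.3, -0.3]
grip_width: 0.002
t 7.83 jig [-63.4  69.5] z 26.2 rpy [179.98  -0.    78.54] F [-0.4  0.3 -0.3] w 0.002 q [-0.15  0.54  1.83 -0.    0.77  0.05]
target [494.5  40.4  26. ] xyz cm [-0.07  0.66  0.02] turn deg [0.01 0.   0.14]
```

View pics/wrist6.png

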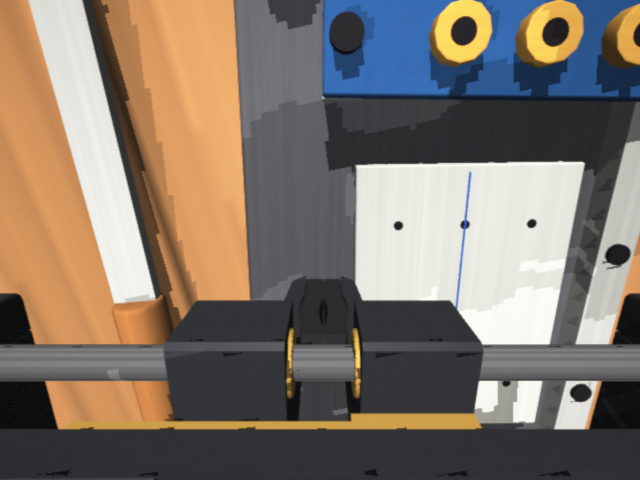

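```bash
python3 -m inch '[{"ax":0,"ay":0,"az":0,"x":0,"y":0.2,"z":0,"fingers":-1},{"ax":0,"ay":0,"az":0,"x":0,"y":0.4,"z":0,"fingers":-1},{"ax":0,"ay":0,"az":0,"x":0,"y":0.6,"z":0,"fingers":-1},{"ax":0,"ay":0,"az":0,"x":0,"y":0.8,"z":0,"fingers":-1},{"ax":0,"ay":0,"az":0,"x":0,"y":1.0,"z":0,"fingers":-1},{"ax":0,"ay":0,"az":0,"x":0,"y":1.0,"z":0,"fingers":-1}]'
python3 -c "
from h import *
st();f=look('wrist',7)
"
```

```text
time: 8.62
tcp_pos: [497.9, 40.4, 26.2]
orientation: [-3.141, -0.0, 1.371]
contact_force: [-0.2, -0.2, 1.0]
grip_width: 0.008
t 8.62 jig [-63.3  59.7] z 26.2 rpy [-179.99   -0.     78.54] F [-0.2 -0.2  1. ] w 0.008 q [-0.15  0.56  1.8   0.    0.79  0.05]
```

View pics/wrist7.png

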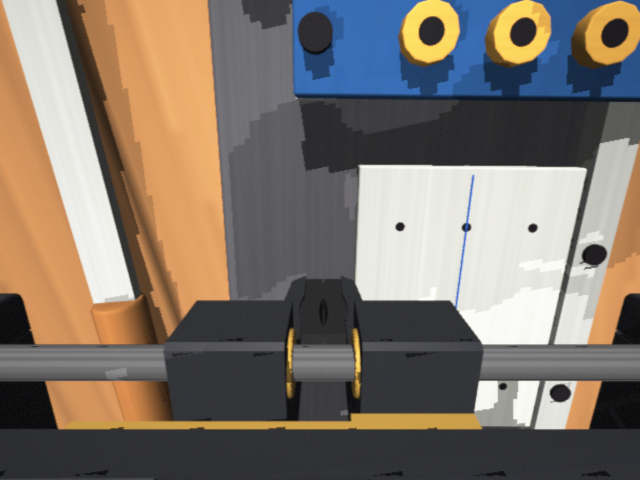

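```bash
python3 -m inch '[{"ax":0,"ay":0,"az":0,"x":0,"y":0.1,"z":0,"fingers":-1},{"ax":0,"ay":0,"az":0,"x":0,"y":0.2,"z":0,"fingers":-1},{"ax":0,"ay":0,"az":0,"x":0,"y":0.3,"z":0,"fingers":-1},{"ax":0,"ay":0,"az":0,"x":0,"y":0.3,"z":0,"fingers":-1}]'
python3 -c "
from h import *
st()"
python3 -m inch '[{"ax":0,"ay":0,"az":0,"x":0,"y":0.1,"z":0,"fingers":-1},{"ax":0,"ay":0,"az":0,"x":0,"y":0.2,"z":0,"fingers":-1},{"ax":0,"ay":0,"az":0,"x":0,"y":0.2,"z":0,"fingers":-1}]'
python3 -c "
from h import *
st();f=look('wrist',8)
"
```

```text
time: 9.18
tcp_pos: [498.4, 40.4, 25.9]
orientation: [-3.135, 0.0, 1.371]
contact_force: [-13.0, 2.1, 8.7]
grip_width: 0.005
t 9.18 jig [-63.2  59.2] z 25.9 rpy [-1.7963e+02  2.0000e-02  7.8570e+01] F [-13.    2.1   8.7] w 0.005 q [-0.15  0.56  1.79 -0.    0.8   0.05]
time: 9.55
tcp_pos: [498.6, 40.4, 25.7]
orientation: [-3.131, 0.001, 1.372]
contact_force: [-20.6, 2.6, 14.4]
grip_width: 0.008
t 9.55 jig [-63.2  59. ] z 25.7 rpy [-1.7936e+02  3.0000e-02  7.8590e+01] F [-20.6   2.6  14.4] w 0.008 q [-0.15  0.56  1.79 -0.    0.8   0.05]
```

View pics/wrist8.png

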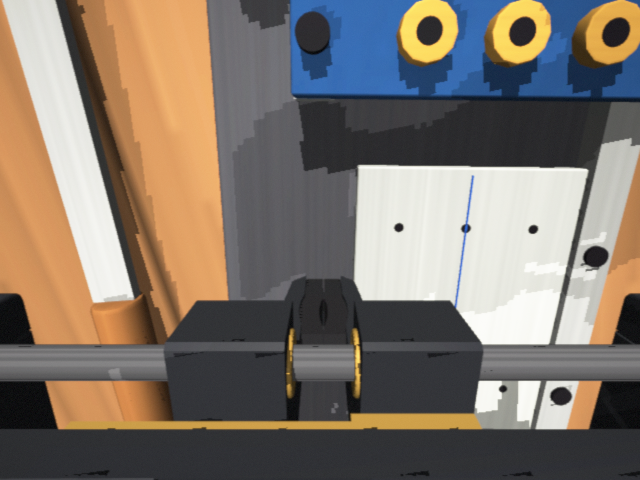

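The blank is on the fence: about 20 N and no further advance. I'll back off and go behind it for the final push.

```bash
python3 -m inch '[{"ax":0,"ay":0,"az":0,"x":0,"y":-0.8,"z":0,"fingers":-1},{"ax":0,"ay":0,"az":0,"x":0,"y":-1.5,"z":-1,"fingers":-1},{"ax":0,"ay":0,"az":0,"x":0,"y":-1.5,"z":-5,"fingers":-1},{"ax":0,"ay":0,"az":0,"x":-5,"y":0,"z":-5,"fingers":0},{"ax":0,"ay":0,"az":0,"x":-9.2,"y":5.7,"z":-5,"fingers":0},{"ax":0,"ay":0,"az":0,"x":-9.2,"y":5.7,"z":-5,"fingers":0},{"ax":0,"ay":0,"az":0,"x":-9.2,"y":5.7,"z":-5,"fingers":0}]'
python3 -c "
from h import *
st();go([-155,0],26);f=look('wrist',9)
c=blank(f,(150,0,490,310)); r=cv2.minAreaRect(tojig(ray(f,c,23)).astype(np.float32)); print(r)
"
```

```text
time: 10.48
tcp_pos: [540.2, -62.1, 76.4]
orientation: [3.141, -0.0, 1.37]
contact_force: [-0.7, 0.8, 0.1]
grip_width: 0.436
t 10.47 jig [-155.2   -2.4] z 76.4 rpy [179.99  -0.    78.51] F [-0.7  0.8  0.1] w 0.436 q [-0.33  0.55  1.64  0.    0.96 -0.13]
target [537.9 -61.4  26. ] xyz cm [ 0.02 -0.24  5.04] turn deg [ 0.01 -0.    0.11]
((-104.55957794189453, -9.20822525024414), (107.8892822265625, 164.4259796142578), 89.52115631103516)
```

View pics/wrist9.png

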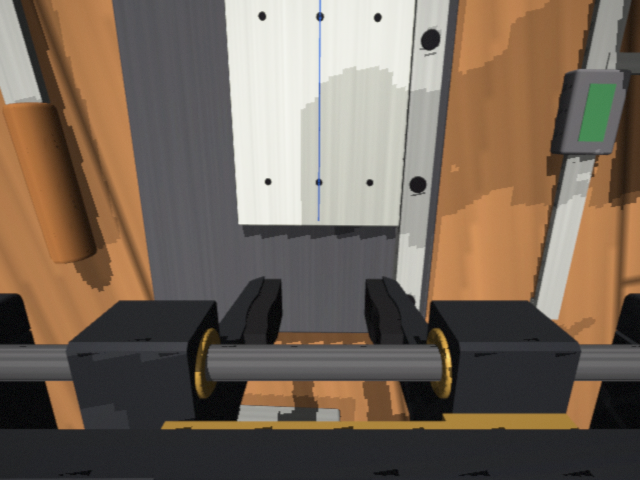

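```bash
python3 -m inch '[{"ax":0,"ay":0,"az":0,"x":0,"y":-0.3,"z":2,"fingers":0},{"ax":0,"ay":0,"az":0,"x":0,"y":-0.3,"z":4.5,"fingers":0},{"ax":0,"ay":0,"az":0,"x":0,"y":-0.3,"z":5,"fingers":0},{"ax":0,"ay":0,"az":0,"x":0,"y":-0.3,"z":5,"fingers":0}]'
python3 -c "
from h import *
st();go([-49,0],26)"
```

```text
time: 11.02
tcp_pos: [537.3, -60.9, 26.7]
orientation: [3.141, -0.0, 1.372]
contact_force: [0.3, -0.4, 0.1]
grip_width: 0.499
t 11.03 jig [-154.6    0.7] z 26.7 rpy [179.99  -0.    78.59] F [ 0.3 -0.4  0.1] w 0.499 q [-0.33  0.62  1.67  0.    0.85 -0.13]
target [559.2  42.4  26. ] xyz cm [10.56  0.1   0.07] turn deg [ 0.01 -0.    0.19]
```

```bash
python3 -m inch '[{"ax":0,"ay":0,"az":0,"x":0.5,"y":0,"z":0.05,"fingers":0},{"ax":0,"ay":0,"az":0,"x":1,"y":0,"z":0.05,"fingers":0},{"ax":0,"ay":0,"az":0,"x":1.4,"y":0,"z":0.05,"fingers":0},{"ax":0,"ay":0,"az":0,"x":1.8,"y":0,"z":0.05,"fingers":0},{"ax":0,"ay":0,"az":0,"x":2.2,"y":0,"z":0.05,"fingers":0},{"ax":0,"ay":0,"az":0,"x":2.6,"y":0,"z":0.05,"fingers":0},{"ax":0,"ay":0,"az":0,"x":3,"y":0,"z":0.05,"fingers":0},{"ax":0,"ay":0,"az":0,"x":3.4,"y":0,"z":0.05,"fingers":0},{"ax":0,"ay":0,"az":0,"x":3.8,"y":0,"z":0.05,"fingers":0},{"ax":0,"ay":0,"az":0,"x":4.2,"y":0,"z":0.05,"fingers":0}]'
python3 -c "
from h import *
st();f=look('wrist',10)"
```

```text
time: 12.28
tcp_pos: [545.8, -20.1, 25.7]
orientation: [-3.142, -0.0, 1.371]
contact_force: [-0.4, -0.6, 0.8]
grip_width: 0.501
t 12.28 jig [-112.9    0.6] z 25.7 rpy [-180.     -0.     78.54] F [-0.4 -0.6  0.8] w 0.501 q [-0.25  0.63  1.65  0.    0.86 -0.05]
```

View pics/wrist10.png

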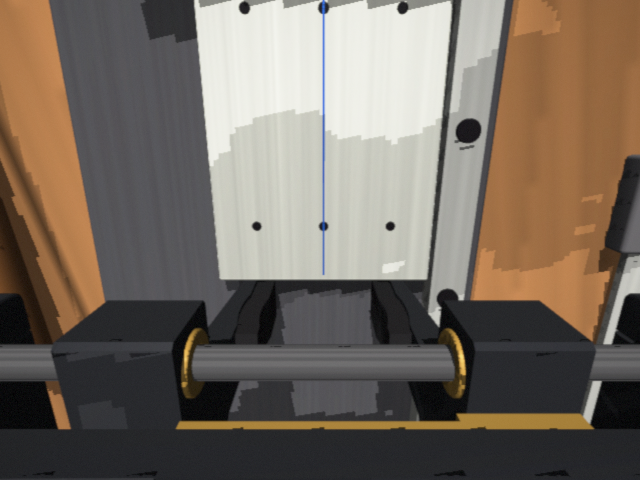

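The blank is moving square along the fence, its rear edge at row 279 between columns 218 and 427. I'll continue.

```bash
python3 -m inch '[{"ax":0,"ay":0,"az":0,"x":0.5,"y":0,"z":0,"fingers":0},{"ax":0,"ay":0,"az":0,"x":1,"y":0,"z":0,"fingers":0},{"ax":0,"ay":0,"az":0,"x":1.5,"y":0,"z":0,"fingers":0},{"ax":0,"ay":0,"az":0,"x":2,"y":0,"z":0,"fingers":0},{"ax":0,"ay":0,"az":0,"x":2.5,"y":0,"z":0,"fingers":0},{"ax":0,"ay":0,"az":0,"x":3,"y":0,"z":0,"fingers":0},{"ax":0,"ay":0,"az":0,"x":3.5,"y":0,"z":0,"fingers":0},{"ax":0,"ay":0,"az":0,"x":4,"y":0,"z":0,"fingers":0},{"ax":0,"ay":0,"az":0,"x":4.5,"y":0,"z":0,"fingers":0},{"ax":0,"ay":0,"az":0,"x":4.8,"y":0,"z":0,"fingers":0}]'
python3 -c "
from h import *
st();f=look('wrist',11)"
```

```text
time: 13.58
tcp_pos: [555.3, 27.1, 25.7]
orientation: [3.142, 0.0, 1.371]
contact_force: [-0.5, -0.9, -0.4]
grip_width: 0.498
t 13.57 jig [-64.8   0.7] z 25.7 rpy [180.     0.    78.56] F [-0.5 -0.9 -0.4] w 0.498 q [-0.16  0.65  1.62 -0.    0.87  0.04]
```

View pics/wrist11.png

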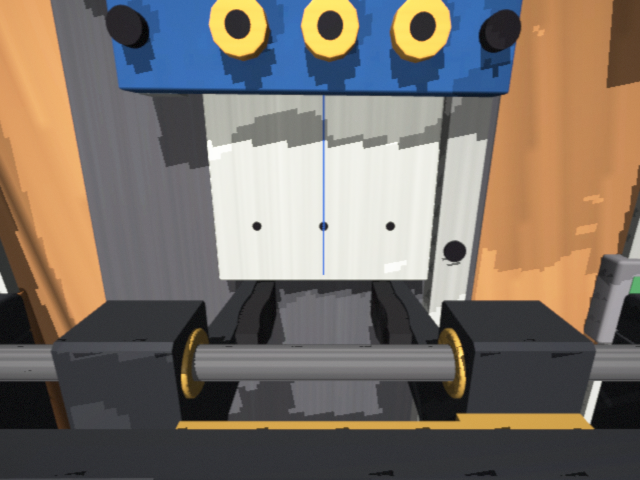

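```bash
python3 -m inch '[{"ax":0,"ay":0,"az":0,"x":0.4,"y":0,"z":0,"fingers":0},{"ax":0,"ay":0,"az":0,"x":0.8,"y":0,"z":0,"fingers":0},{"ax":0,"ay":0,"az":0,"x":1.1,"y":0,"z":0,"fingers":0},{"ax":0,"ay":0,"az":0,"x":1.2,"y":0,"z":0,"fingers":0},{"ax":0,"ay":0,"az":0,"x":1.2,"y":0,"z":0,"fingers":0}]'
python3 -c "
from h import *
st()"
python3 -m inch '[{"ax":0,"ay":0,"az":0,"x":0.1,"y":0,"z":0,"fingers":0},{"ax":0,"ay":0,"az":0,"x":0.2,"y":0,"z":0,"fingers":0},{"ax":0,"ay":0,"az":0,"x":0.2,"y":0,"z":0,"fingers":0}]'
```

```text
time: 14.25
tcp_pos: [557.7, 38.6, 25.7]
orientation: [3.142, -0.0, 1.371]
contact_force: [-0.7, -0.1, 0.1]
grip_width: 0.496
t 14.25 jig [-53.1   0.8] z 25.7 rpy [180.    -0.    78.55] F [-0.7 -0.1  0.1] w 0.496 q [-0.14  0.65  1.61  0.    0.88  0.06]
time: 14.62
tcp_pos: [558.1, 40.5, 25.7]
orientation: [3.142, -0.0, 1.371]
contact_force: [0.1, -0.8, -0.2]
grip_width: 0.498
```

```bash
python3 -m inch '[{"ax":0,"ay":0,"az":0,"x":0.1,"y":0,"z":0,"fingers":0},{"ax":0,"ay":0,"az":0,"x":0.2,"y":0,"z":0,"fingers":0},{"ax":0,"ay":0,"az":0,"x":0.2,"y":0,"z":0,"fingers":0}]'
python3 -m inch '[{"ax":0,"ay":0,"az":0,"x":0.1,"y":0,"z":0,"fingers":0},{"ax":0,"ay":0,"az":0,"x":0.2,"y":0,"z":0,"fingers":0},{"ax":0,"ay":0,"az":0,"x":0.2,"y":0,"z":0,"fingers":0}]'
python3 -c "
from h import *
st();f=look('wrist',12)"
```

```text
time: 15.0
tcp_pos: [558.3, 42.2, 25.7]
orientation: [-3.141, 0.0, 1.371]
contact_force: [-1.1, -3.7, 0.1]
grip_width: 0.498
time: 15.38
tcp_pos: [558.3, 42.7, 25.7]
orientation: [-3.14, 0.003, 1.371]
contact_force: [-5.7, -12.7, 2.6]
grip_width: 0.498
t 15.38 jig [-48.9   1. ] z 25.7 rpy [-1.7992e+02  1.6000e-01  7.8550e+01] F [ -5.7 -12.7   2.6] w 0.498 q [-0.13  0.65  1.61 -0.    0.88  0.07]
```

View pics/wrist12.png

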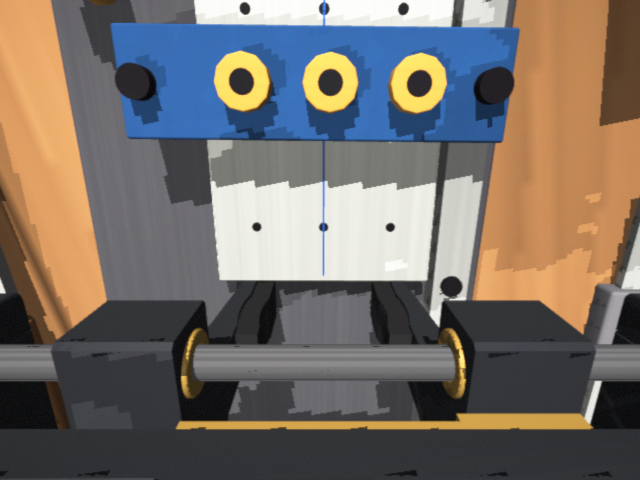

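The stop was met at about 13 N with the TCP at jig x = -49, as predicted. The wrist view hints at a small gap to the fence (columns 436 and 440), so I'll back off and press the exposed side against the fence.

```bash
python3 -m inch '[{"ax":0,"ay":0,"az":0,"x":-1,"y":0,"z":0,"fingers":0},{"ax":0,"ay":0,"az":0,"x":-1.2,"y":0,"z":-1,"fingers":0},{"ax":0,"ay":0,"az":0,"x":-1.2,"y":0,"z":-5,"fingers":-1},{"ax":0,"ay":0,"az":0,"x":1,"y":-5,"z":-5,"fingers":-1},{"ax":0,"ay":0,"az":0,"x":5,"y":-8.4,"z":-5,"fingers":-1},{"ax":0,"ay":0,"az":0,"x":5,"y":-8.4,"z":-4,"fingers":-1},{"ax":0,"ay":0,"az":0,"x":5,"y":-8.4,"z":-4,"fingers":-1}]'
python3 -c "
from h import *
st();go([0,84],26);f=look('wrist',13);f=look('top',13)
cv2.imwrite('pics/topz13.png',cv2.resize(f['frame'][180:300,220:380,::-1],None,fx=5,fy=5,interpolation=cv2.INTER_CUBIC))"
```

```text
time: 16.3
tcp_pos: [486.7, 109.9, 65.6]
orientation: [-3.142, -0.0, 1.371]
contact_force: [0.9, -0.0, 0.1]
grip_width: 0.004
t 16.3 jig [ 2.5 84.6] z 65.6 rpy [-180.     -0.     78.56] F [ 0.9 -0.   0.1] w 0.004 q [-0.01  0.48  1.78  0.    0.88  0.19]
target [486.8 107.3  26. ] xyz cm [-0.25  0.06  3.96] turn deg [-0.   -0.    0.16]
```

View pics/wrist13.png

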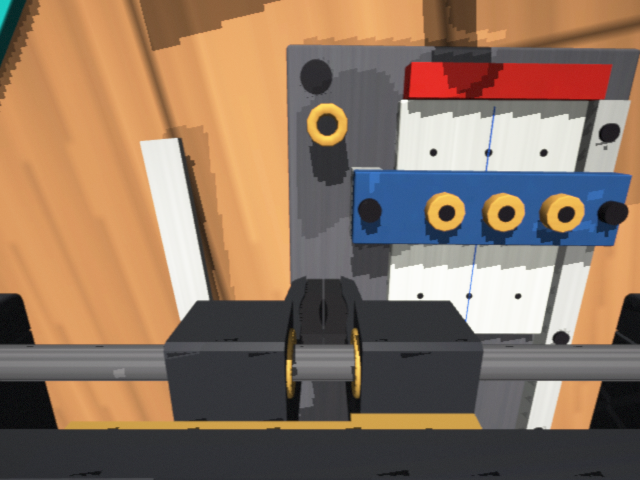

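View pics/topz13.png

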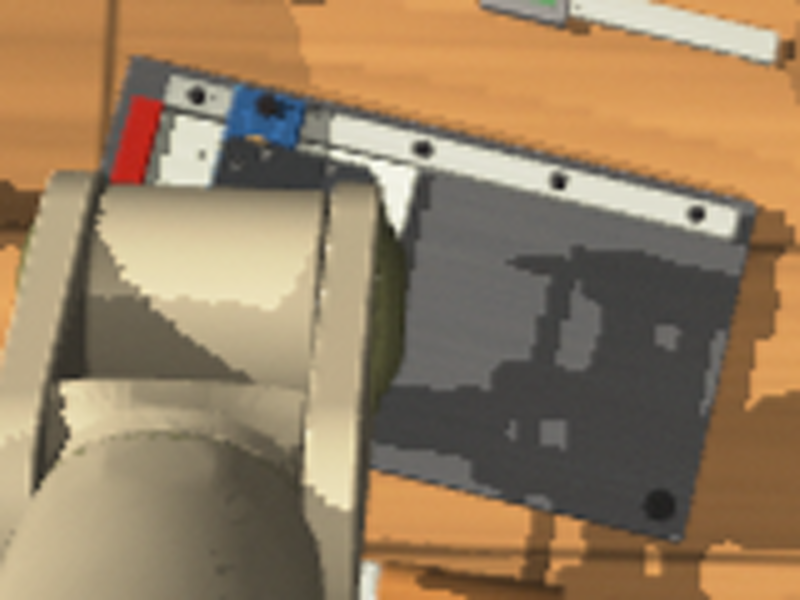

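The fingers are clear of the blank's edge (columns 358 and 390) and ahead of the bridge. I'll descend and press gently.

```bash
python3 -m inch '[{"ax":0,"ay":0,"az":0,"x":-0.2,"y":0,"z":2.5,"fingers":-1},{"ax":0,"ay":0,"az":0,"x":-0.2,"y":0,"z":3.8,"fingers":-1},{"ax":0,"ay":0,"az":0,"x":-0.2,"y":0,"z":4,"fingers":-1},{"ax":0,"ay":0,"az":0,"x":-0.2,"y":0,"z":4,"fingers":-1},{"ax":0,"ay":0,"az":0,"x":-0.2,"y":0.5,"z":4,"fingers":-1},{"ax":0,"ay":0,"az":0,"x":-0.2,"y":1,"z":4,"fingers":-1},{"ax":0,"ay":0,"az":0,"x":-0.2,"y":1.5,"z":4,"fingers":-1},{"ax":0,"ay":0,"az":0,"x":-0.2,"y":1.9,"z":4,"fingers":-1},{"ax":0,"ay":0,"az":0,"x":-0.2,"y":2.2,"z":4,"fingers":-1},{"ax":0,"ay":0,"az":0,"x":-0.2,"y":2.2,"z":4,"fingers":-1}]'
python3 -c "
from h import *
st()"
```

```text
time: 17.65
tcp_pos: [507.7, 103.7, 25.7]
orientation: [-3.142, 0.0, 1.371]
contact_force: [-0.1, 0.2, 0.9]
grip_width: 0.007
t 17.65 jig [ 0.7 62.8] z 25.7 rpy [-180.      0.     78.54] F [-0.1  0.2  0.9] w 0.007 q [-0.02  0.59  1.74 -0.    0.81  0.18]
```

```bash
python3 -m inch '[{"ax":0,"ay":0,"az":0,"x":0,"y":0.1,"z":0,"fingers":-1},{"ax":0,"ay":0,"az":0,"x":0,"y":0.2,"z":0,"fingers":-1},{"ax":0,"ay":0,"az":0,"x":0,"y":0.3,"z":0,"fingers":-1},{"ax":0,"ay":0,"az":0,"x":0,"y":0.3,"z":0,"fingers":-1}]'
python3 -m inch '[{"ax":0,"ay":0,"az":0,"x":0,"y":0.1,"z":0,"fingers":-1},{"ax":0,"ay":0,"az":0,"x":0,"y":0.2,"z":0,"fingers":-1},{"ax":0,"ay":0,"az":0,"x":0,"y":0.2,"z":0,"fingers":-1}]'
python3 -c "
from h import *
st()"
```

```text
time: 18.15
tcp_pos: [510.5, 103.1, 25.7]
orientation: [-3.141, 0.0, 1.371]
contact_force: [0.2, 0.1, 0.1]
grip_width: 0.005
time: 18.52
tcp_pos: [511.4, 103.1, 25.6]
orientation: [-3.138, 0.0, 1.371]
contact_force: [-6.4, 1.9, 4.9]
grip_width: 0.005
t 18.52 jig [ 0.8 59.1] z 25.6 rpy [-1.7982e+02  1.0000e-02  7.8550e+01] F [-6.4  1.9  4.9] w 0.005 q [-0.03  0.59  1.73  0.    0.82  0.17]
```

```bash
python3 -m inch '[{"ax":0,"ay":0,"az":0,"x":0,"y":0.1,"z":0,"fingers":-1},{"ax":0,"ay":0,"az":0,"x":0,"y":0.2,"z":0,"fingers":-1},{"ax":0,"ay":0,"az":0,"x":0,"y":0.2,"z":0,"fingers":-1}]'
python3 -c "
from h import *
st()"
python3 -m inch '[{"ax":0,"ay":0,"az":0,"x":0,"y":-1,"z":0,"fingers":-1},{"ax":0,"ay":0,"az":0,"x":0,"y":-2,"z":-0.5,"fingers":-1},{"ax":0,"ay":0,"az":0,"x":0,"y":-2.2,"z":-5,"fingers":-1},{"ax":0,"ay":0,"az":0,"x":-3,"y":-1,"z":-9,"fingers":-1},{"ax":0,"ay":0,"az":0,"x":-9,"y":3,"z":-14,"fingers":-1},{"ax":0,"ay":0,"az":0,"x":-14,"y":6,"z":-18,"fingers":-1},{"ax":0,"ay":0,"az":0,"x":-14,"y":6,"z":-18,"fingers":-1},{"ax":0,"ay":0,"az":0,"x":-14,"y":6,"z":-18,"fingers":-1}]'
python3 -c "
from h import *
st();f=look('wrist',14);f=look('top',14)
cv2.imwrite('pics/topz14.png',cv2.resize(f['frame'][180:300,220:380,::-1],None,fx=5,fy=5,interpolation=cv2.INTER_CUBIC))
f=look('side',14);cv2.imwrite('pics/sidez14.png',cv2.resize(f['frame'][200:335,235:395,::-1],None,fx=4.4,fy=4.4,interpolation=cv2.INTER_CUBIC))"
```

```text
time: 18.9
tcp_pos: [511.7, 103.1, 25.4]
orientation: [-3.134, 0.0, 1.371]
contact_force: [-14.4, 4.2, 10.1]
grip_width: 0.004
t 18.9 jig [ 0.9 58.7] z 25.4 rpy [-1.7958e+02  3.0000e-02  7.8560e+01] F [-14.4   4.2  10.1] w 0.004 q [-0.03  0.6   1.72  0.    0.83  0.17]
time: 19.9
tcp_pos: [546.0, -48.2, 206.9]
orientation: [3.138, 0.0, 1.368]
contact_force: [-0.9, -0.1, 0.3]
grip_width: 0.005
t 19.9 jig [-140.4   -5.3] z 206.9 rpy [1.7982e+02 2.0000e-02 7.8400e+01] F [-0.9 -0.1  0.3] w 0.005 q [-0.3   0.39  1.49 -0.    1.25 -0.1 ]
```

View pics/wrist14.png

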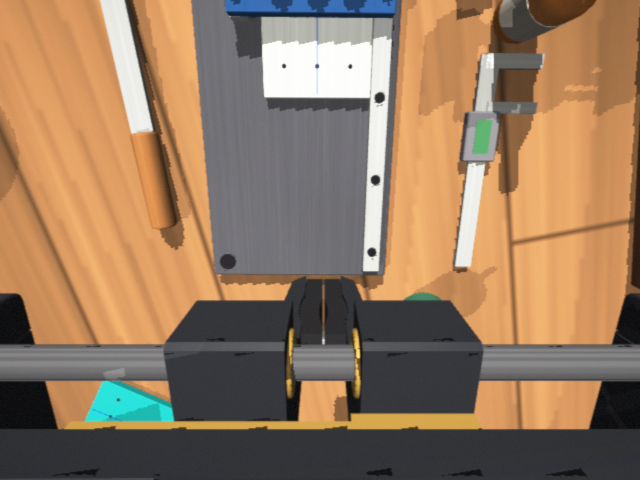

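View pics/topz14.png

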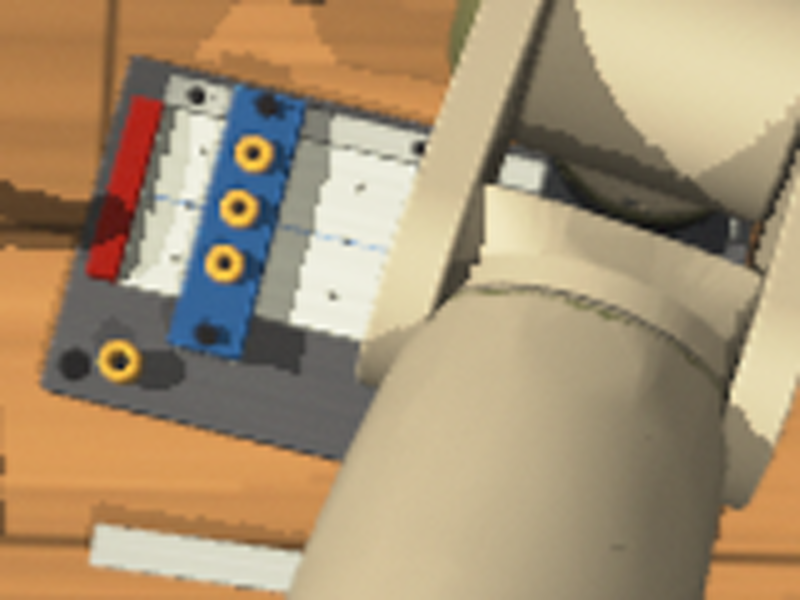

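View pics/sidez14.png

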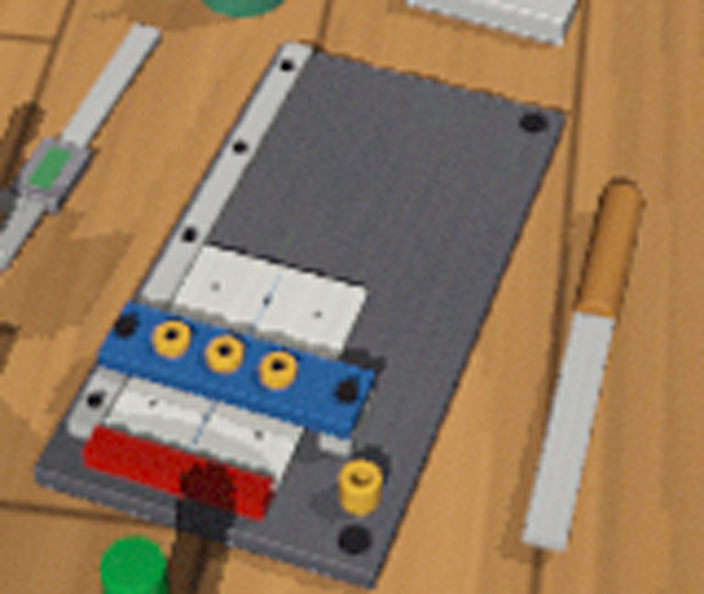

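```bash
python3 - <<'E'
from h import *
f=cam('wrist')
g=f['frame'];cv2.imwrite('pics/w15.png',cv2.resize(g[0:140,230:420,::-1],None,fx=4.2,fy=4.2,interpolation=cv2.INTER_CUBIC))
ft=cam('top');cv2.imwrite('pics/t15.png',cv2.resize(ft['frame'][185:265,230:310,::-1],None,fx=7,fy=7,interpolation=cv2.INTER_CUBIC))
E
```

```text
(no output)
```

View pics/w15.png

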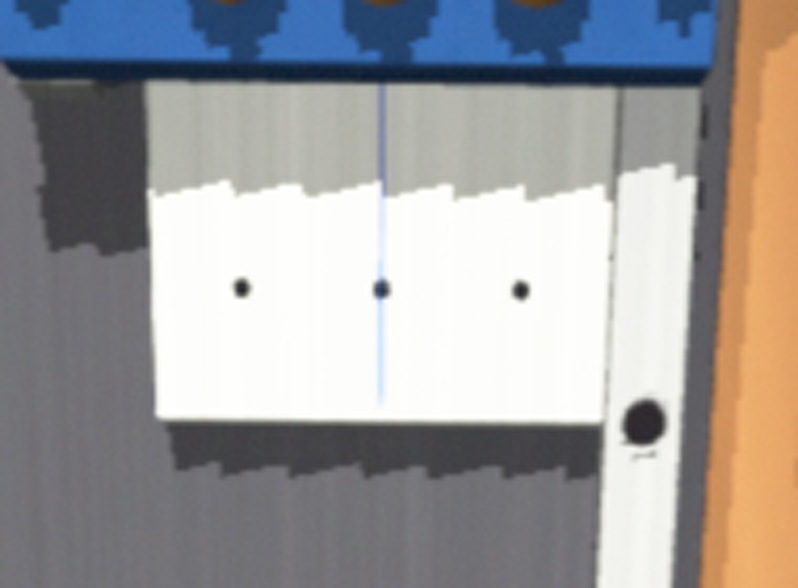

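View pics/t15.png

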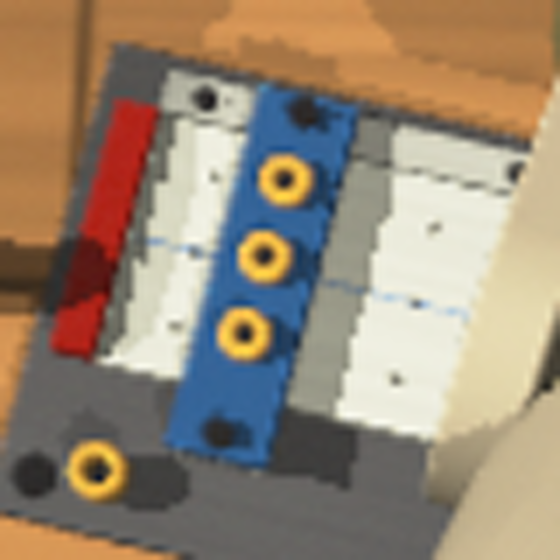

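```bash
python3 - <<'E'
from h import *
f=cam('top'); z=lambda p:(np.array(p)+.5)/7+[230,185]-.5
print("front dots",tojig(ray(f,z([(214,177),(195,251),(176,326)]),23)).round(1).tolist())
print("rear dots",tojig(ray(f,z([(434,228),(416,303),(396,379)]),23)).round(1).tolist())
print("front edge?",tojig(ray(f,z([(152,190),(135,260)]),23)).round(1).tolist())
print("stop top edge",tojig(ray(f,z([(157,107),(91,357)]),29)).round(1).tolist())
print("bridge",tojig(ray(f,z([(356,103),(272,466),(168,445),(258,83)]),38)).round(1).tolist())
g=f['frame']
for r in (212,216,220): print([tuple(int(v) for v in g[r,c]) for c in range(240,262)])
fw=cam('wrist'); zw=lambda p:(np.array(p)+.5)/4.2+[230,0]-.5
print("wrist: rear edge",tojig(ray(fw,zw([(157,418),(602,423)]),23)).round(1).tolist())
print("dots",tojig(ray(fw,zw([(241,288),(381,289),(520,290)]),23)).round(1).tolist())
print("fence top inner edge",tojig(ray(fw,zw([(617,90),(608,423)]),26)).round(1).tolist())
print("bridge underside/top edge",tojig(ray(fw,zw([(10,62),(712,66)]),38)).round(1).tolist(), tojig(ray(fw,zw([(18,80),(705,84)]),26)).round(1).tolist())
print("bed rear corner",tojig(ray(fw,[(218,274),(383,273)],15)).round(1).tolist())
E
```

```text
front dots [[65.1, -29.1], [64.9, -1.5], [64.7, 26.1]]
rear dots [[-15.1, -29.0], [-15.3, -1.2], [-14.9, 26.8]]
front edge? [[85.2, -19.4], [84.7, 6.5]]
stop top edge [[90.0, -47.8], [89.8, 44.5]]
bridge [[20.8, -63.3], [18.0, 68.5], [54.6, 69.6], [56.0, -62.4]]
[(116, 103, 92), (88, 87, 85), (99, 76, 72), (163, 51, 44), (176, 34, 23), (176, 37, 28), (174, 33, 23), (175, 33, 20), (176, 37, 26), (108, 35, 31), (103, 101, 89), (111, 112, 100), (199, 199, 177), (215, 215, 192), (215, 215, 192), (215, 215, 193), (214, 215, 192), (216, 215, 193), (234, 234, 218), (238, 238, 224), (238, 238, 224), (222, 222, 201)]
[(83, 82, 81), (100, 76, 74), (164, 49, 42), (177, 35, 25), (178, 38, 30), (178, 38, 28), (178, 36, 28), (178, 36, 26), (107, 36, 29), (103, 101, 90), (112, 111, 100), (188, 187, 169), (214, 214, 192), (216, 216, 194), (217, 217, 194), (218, 218, 196), (218, 218, 196), (236, 236, 221), (240, 240, 227), (240, 240, 227), (228, 227, 212), (199, 205, 195)]
[(56, 44, 43), (84, 30, 26), (91, 29, 23), (90, 24, 20), (103, 27, 19), (162, 33, 26), (156, 37, 28), (97, 45, 41), (101, 99, 88), (107, 108, 97), (106, 107, 96), (189, 190, 175), (205, 207, 190), (208, 210, 191), (187, 196, 190), (179, 191, 190), (174, 196, 216), (132, 146, 156), (163, 173, 177), (207, 210, 191), (187, 194, 184), (104, 129, 159)]
wrist: rear edge [[-39.7, 43.9], [-40.4, -47.6]]
dots [[-15.3, 26.0], [-15.4, -2.1], [-15.4, -30.0]]
fence top inner edge [[19.2, -47.4], [-40.6, -48.4]]
bridge underside/top edge [[20.2, 66.0], [19.9, -63.1]] [[20.6, 67.5], [20.3, -64.3]]
bed rear corner [[-206.3, 102.3], [-204.5, -66.2]]
```

```bash
python3 -c "
from h import *
print(robot.job_done());st()"
```

```text
the job is handed in; nothing more can be done
None
the job is handed in; nothing more can be done
```

The blank is home in the jig and the job is handed in at about 20 s of the 64 s allowed; no verdict is reported. I squared it with a two-finger push on its rear edge and pushed it sideways onto the fence. I then pushed it under the bridge until the stop pushed back with about 13 N, and pressed it once more against the fence with about 15 N.

- **Position:** the top view put the front and rear dots at jig x = 65 and -15, so the centre is at about x = 25.0. The wrist view put the rear edge at x = -40, as expected. The blank's side agreed with the fence line to about 1 mm and looked square within about 0.5°.
- **Disagreements:** the camera y of the centre read -1.3 to -2, but the fence read about 2 mm low too, so the two cancel. The dark strip at the stop in the top view looked like a gap of about 5 mm. I take it to be the stop's shadow on the blank, because the dots and the force both say it is touching.
- **Height and tilt:** I did not measure these separately. The fingers only pushed sideways, and the blank looked flat in every view.
- **Bystanders:** those visible in the last side view (file, bush, torch, caliper, bar and bitcup) looked where they started. The oil bottle was out of that view, and nothing passed near it. The gripper was empty and clear of everything, about 200 mm up.

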